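Shut the splash shield and start the still by its touchless sensor

TASK

Start the distillation: push the blue splash shield fully shut with the fingers, without pinching it, then point down at the green-ringed touchless sensor, fingertips about 3 cm above its middle, and stay there for two full seconds. Do not touch any sensor, do not bring the hand low over the red or yellow one, and leave the shield shut and all the loose glassware and tools where they stand.

Things in the scene. Friction and masses are not known exactly. Their poses are not given: they have to be found in the camera images.
- still: (Sizes in mm.) distillation unit, fixed: white base plate 260 (x) by 240 (y) by 30 high; fixed blue side guards at y = +-108, up to z = 210; mantle, flask and condenser behind the shield, up to 480 high (what is taller than 210 lies at x > -10). Origin: centre of its underside; x points from its front (robot side) to its back, y to the left. Yawed by up to 0.2 rad.
- shield (a joint): (Sizes in mm.) angle of the blue splash shield: upright transparent panel 8 thick, 170 wide, edges 33 and 208 above the table, on a vertical hinge at its left end. 0 = shut: across the unit's front, along its -y, at its stop; grows as the free right edge swings out towards the robot (to 1.4 rad). Stays where left; about 1.5 N at the push point moves it.
- shield_hinge (a point): (Sizes in mm.) point on the vertical hinge axis, in the middle of the panel's thickness, 210 above the table (at still x = -115, y = +95).
- shield_push (a point): (Sizes in mm.) point on the shield's outer face (the side towards the robot when shut), 125 from the hinge axis (the panel runs from 15 to 185 from it) and 25 below its top edge; it swings with the shield. Its -x axis is the outward normal of that face, its -y axis runs towards the free edge, z up.
- start_window (a point): (Sizes in mm.) centre of the top of the green-ringed touchless sensor, which starts the distillation: a low white puck 68 across, 30 high, fixed to the table, with a green top ring 60 across round a black window. z up. It sees a tool point that is within 20 horizontally and 22 to 85 above it.
- start_sensor: (Sizes in mm.) the green-ringed sensor puck itself. Origin: centre of its underside.
- stop_window (a point): (Sizes in mm.) centre of the top of the red-ringed touchless sensor, which stops the unit: same puck (68 across, 30 high, fixed), with a red top ring. z up. It trips if the tool point comes within 30 horizontally and lower than 70 above it.
- stop_sensor: (Sizes in mm.) the red-ringed sensor puck itself. Origin: centre of its underside.
- rinse_window (a point): (Sizes in mm.) centre of the top of the yellow-ringed touchless sensor, which starts a rinse: same puck (68 across, 30 high, fixed), with a yellow top ring. z up. It trips if the tool point comes within 30 horizontally and lower than 70 above it.
- rinse_sensor: (Sizes in mm.) the yellow-ringed sensor puck itself. Origin: centre of its underside.
- amber_a: (Sizes in mm.) loose amber bottle, 84 wide, 239 tall, orange-brown collar and white-topped glass dispenser with a side spout. Origin: centre of its underside.
- amber_b: (Sizes in mm.) a second, identical amber dispenser bottle. Origin: centre of its underside.
- beaker: (Sizes in mm.) loose clear beaker, 68 across, 90 tall. Origin: centre of its underside.
- cup: (Sizes in mm.) loose white plastic cup, 76 across, 110 tall. Origin: centre of its underside.
- wash: (Sizes in mm.) loose clear wash bottle with a red cap, 64 across, 190 tall. Origin: centre of its underside.
- stopper: (Sizes in mm.) loose small red stopper, 34 across, 30 tall. Origin: centre of its underside.
- spatula: (Sizes in mm.) loose steel laboratory spatula lying flat, 170 long, 14 wide, 5 high. Origin: middle of its underside.

How it is judged:
On the way, in this order (a step that is already met when the one before it is completed fails the run):
1. the splash shield is pushed shut (within 0.05 rad) (value of joint shield below 0.05 rad), for 0.2 s.
2. with the shield shut, the tool point dwells over the green sensor for two seconds (within 20 mm of its middle, 22 to 85 mm above it) (horizontal distance between the grasp point and start_window below 0.02 m and z of the grasp point in the frame of start_window between 0.022 and 0.085 m and value of joint shield below 0.05 rad), for 1.9 s.
At the end, for the whole second after the job is handed in: The shield is shut within 0.05 rad, and every loose thing is at rest within 20 mm of where it began (value of joint shield below 0.05 rad and distance of each of amber_a, amber_b, beaker, cup, wash, stopper, spatula from where it was at the start of the episode below 0.02 m and linear speed of each of amber_a, amber_b, beaker, cup, wash, stopper, spatula below 0.02 m/s); the robot touches nothing.
It fails at once if the red or the yellow sensor is tripped (tool point within 30 mm horizontally and lower than 70 mm above it) ((horizontal distance between the grasp point and stop_window below 0.03 m and z of the grasp point in the frame of stop_window below 0.07 m) or (horizontal distance between the grasp point and rinse_window below 0.03 m and z of the grasp point in the frame of rinse_window below 0.07 m)).
It fails at once if a sensor is touched (contact force between any of the fingers, the arm and start_sensor above 0.3 N or contact force between any of the fingers, the arm and stop_sensor above 0.3 N or contact force between any of the fingers, the arm and rinse_sensor above 0.3 N).
It fails at once if the shield is pinched from both sides instead of pushed (shield_c0 is its outer face, shield_c1 its inner face) (contact force between the fingers and shield_c0 above 1 N and contact force between the fingers and shield_c1 above 1 N).
It fails at once if a loose thing (bottle, beaker, cup, stopper, spatula) is lifted or moved by more than 20 mm (distance of any of amber_a, amber_b, beaker, cup, wash, stopper, spatula from where it was at the start of the episode above 0.02 m).
It also fails if it takes over 48 s, if anything falls off the work surface, if the arm or the gripper's body presses on something with over 40 N, if the wrist force passes 120 N, or if a joint passes its speed limit or range.

ROBOT

A 6-joint arm with a two-finger parallel gripper is mounted at the origin on the work surface. World frame = base frame: x ahead of the robot, y to its left, z up, the work surface at z = 0. Lengths are in m, angles in rad, forces in N, time in s.
With the tool pointing down it reaches from about 0.4 to 0.825 m from the base axis. Payload 7 kg.
Tool frame: the origin (TCP) lies between the finger pads, 19 mm behind the fingertips; this is the grasp point; z points along the fingers, y is the line along which they close (so a half turn about z gives the same grasp; the last joint's range is limited). The gripper opens to 88 mm and grips with 3 to 60 N. Pads are 19 mm wide; open, the fingers measure 130 mm over their backs; the gripper's body (78 mm by 193 mm) begins 47 mm behind the grasp point.
Start: joints at [-0.96, 0.359, 0.012, 0, -1.224, -0.288], TCP at [0.214, -0.64, 0.245] pointing down, gripper open.
Joint ranges: [-3.07, 3.07], [-1.43, 2.12], [-1.02, 1.25], [-3.03, 1.67], [-3.05, -0], [-3.03, 3.03]. Speed limits (rad/s): [2.39, 2.39, 3.01, 3.14, 3.14, 3.14].

INTERFACE

Orientations are given as [roll, pitch, yaw] about the fixed x, y, z axes, in that order (R = Rz(yaw) Ry(pitch) Rx(roll)).
In Python, from station import get_state, grab_frame, calibration, job_done, find_in, mark_of gives the robot as it stands.
- The arm moves only by the shell command python3 -m handwheel 'ROWS' [OPENING] [FORCE]. ROWS is JSON, a list of rows, each an object with "delta_pos": the shift along the world's x, y, z in units of 30 mm (1.0 is 30 mm), a list of three; "dr": the turn, a rotation vector about the world's x, y, z in degrees, a list of three. In form: [{"delta_pos": [tx, ty, tz], "dr": [rx, ry, rz]}, ...]. A call has 1 to 10 rows; each row shifts and turns the commanded pose from where the row before left it; what a row does not reach is not made up. A row lasts 1/10 s, in which the tool goes at most 50 mm and 8.59 degrees, less where a joint would pass 70% of its speed; a pose out of reach is approached as far as the arm can. A call is refused whole if a number of a shift passes 1 or a number of a turn 8.59, either way. A call with a gripper value outside its range is refused whole. OPENING is the closure, from -1 (fully open) to 1 (shut), set as the call begins (- or left out, the last holds). The fingers move at their own pace and stop on an object; FORCE is the grip in N (left out, the last holds). Time passes only in rows, so rows that do not move let the fingers close. It gives the time, the measured TCP pose, the force, the opening and the grip force at its end, in the units of the state.
- get_state(): the state, without advancing time (a new reading comes with each control period).
- grab_frame(name): name is "scene" or "top"; returns the picture (384x512x3 uint8, red, green, blue); there is no depth.
- calibration(name): a dict with "fx", "fy", "cx", "cy" (pixels), "extrinsics" (4x4, takes a point from world to camera coordinates). Camera axes: x right, y down, z forward; pixel columns grow to the right and rows downward; lengths in m; the calibration is good to about 2 mm. A picture is of the moment at which its call begins. calibration takes no time and is no camera call.
- job_done(): hands the job in; it is judged then, once.
Trained networks look in the newest picture that a camera, given by its name, has taken for a name from the list of things; names that differ only in an ending like _2 or _b are one class to them, and where a whole thing is asked for, a point or a joint stands for the part that bears it (a point fixed in the world has none). Each returns a list of dicts, best first, with "conf" (0 to 1); they miss things now and then, are a little off and sometimes report something else, mostly with a low value. They report only what shows in the picture. A call takes as long as a camera call.
- find_in(camera, query): "location" ([column, row] in pixels, amid what is visible of it).
- mark_of(camera, query): "location" ([column, row] in pixels: a listed point, or the origin of a listed thing).
The state is a dict: "t": time; "q": joint angles; "qd": joint speeds; "joint_efforts": joint torques, N m; "eef_pos": TCP position; "ee_rot": TCP orientation; "force": force on the tool from outside, world axes, zero at the start; "moment": the same for the moment, N m; "width": finger opening in m; "gripper_force": force on a finger pad.
Only numpy, scipy, OpenCV 4.12 (cv2) and the standard library are available. Lean on these libraries where they do the work, as an engineer would, in place of code of your own. Each camera call takes 0.05 s, during which the arm holds its last target. There are 200 camera calls.

## Working session

There is one attempt and no reset: what is moved stays moved. The work goes in short steps, Python scripts to look and compute and a shell command to move; the robot and the scene stay as the last step left them, time stands still between calls to the robot, and variables do not carry over. Pictures are saved under pics/ and viewed, at most 10 in all, crops included, and the job is handed in when it is done.

```bash
mkdir -p pics; cat > h.py <<'E'
import numpy as np,cv2
from station import *
def ray(cam,p):
    c=calibration(cam);E=np.array(c["extrinsics"]);R,t=E[:3,:3],E[:3,3]
    d=R.T@np.array([(p[0]-c["cx"])/c["fx"],(p[1]-c["cy"])/c["fy"],1]);return -R.T@t,d
def atz(cam,p,z):
    o,d=ray(cam,p);return o+d*(z-o[2])/d[2]
def tri(p1,p2):
    A=np.zeros((3,3));b=np.zeros(3)
    for cam,p in(("scene",p1),("top",p2)):
        o,d=ray(cam,p);d=d/np.linalg.norm(d);M=np.eye(3)-np.outer(d,d);A+=M;b+=M@o
    return np.linalg.solve(A,b)
E
python3 - <<'E'
from h import *
for c in("scene","top"):
    cv2.imwrite(f"pics/{c}0.png",cv2.cvtColor(grab_frame(c),cv2.COLOR_RGB2BGR))
    print(c,ray(c,(256,192))[0].round(2))
Z=dict(shield_hinge=.21,shield_push=.183,start_window=.03,stop_window=.03,rinse_window=.03,amber_a=0,beaker=0,cup=0,wash=0,stopper=0,spatula=0,still=0)
for q in Z:
    r={c:[m for m in mark_of(c,q) if m["conf"]>.3][:3] for c in("scene","top")}
    for c in r:
        for m in r[c]: print(q,c,round(m["conf"],2),np.round(m["location"],1),atz(c,m["location"],Z[q]).round(3))
    if r["scene"] and r["top"]: print("   tri",tri(r["scene"][0]["location"],r["top"][0]["location"]).round(3))
E
```

```text
scene [1.27 0.67 1.13]
top [ 0.37 -0.05  1.31]
shield_hinge scene 0.46 [241.  177.7] [ 0.597 -0.047  0.21 ]
shield_hinge scene 0.38 [159.6 164.8] [ 0.736 -0.272  0.21 ]
shield_hinge top 0.87 [253.6 169.3] [ 0.605 -0.056  0.21 ]
   tri [ 0.601 -0.051  0.211]
shield_push scene 0.57 [244.9 158.9] [ 0.505 -0.124  0.183]
shield_push top 0.8 [283.8 206. ] [ 0.517 -0.133  0.183]
shield_push top 0.61 [137.6 139.4] [0.689 0.244 0.183]
   tri [ 0.512 -0.127  0.187]
start_window scene 0.81 [338.4 236.8] [0.438 0.234 0.03 ]
start_window top 0.98 [145.6 234.8] [0.452 0.248 0.03 ]
start_window top 0.74 [108.4 206.4] [0.533 0.358 0.03 ]
   tri [0.452 0.243 0.049]
stop_window scene 0.73 [286.4 223.8] [0.514 0.079 0.03 ]
stop_window top 0.63 [211.1 217.2] [0.503 0.063 0.03 ]
   tri [0.504 0.067 0.012]
rinse_window scene 0.84 [357.  280.4] [0.533 0.373 0.03 ]
rinse_window top 0.68 [104.8 203.8] [0.541 0.369 0.03 ]
   tri [0.538 0.371 0.034]
amber_a scene 0.61 [288.9 314.7] [0.744 0.294 0.   ]
amber_a scene 0.61 [246.1 290.1] [0.773 0.151 0.   ]
amber_a top 0.86 [139.5 138.8] [0.742 0.286 0.   ]
amber_
[... 345 characters left out ...]
0.139  0.   ]
cup top 0.52 [208.1 270.8] [0.352 0.072 0.   ]
   tri [ 0.5   -0.489 -0.01 ]
wash top 0.92 [399.  176.4] [ 0.631 -0.489  0.   ]
stopper scene 0.63 [353.9 289.3] [0.545 0.376 0.   ]
stopper scene 0.41 [287.1 317. ] [0.753 0.295 0.   ]
stopper scene 0.4 [286.2 270.1] [0.635 0.188 0.   ]
stopper top 0.67 [175.2 173.9] [0.635 0.175 0.   ]
   tri [ 0.59   0.276 -0.015]
spatula scene 0.51 [314.6 204. ] [0.354 0.072 0.   ]
spatula scene 0.44 [283.8 270.3] [0.641 0.183 0.   ]
spatula top 0.44 [206.8 267.1] [0.363 0.076 0.   ]
   tri [0.362 0.076 0.009]
still scene 0.97 [195.1 230.4] [ 0.73  -0.134  0.   ]
still top 0.79 [279.8 145.3] [ 0.724 -0.136  0.   ]
   tri [ 0.727 -0.138 -0.006]
```

View pics/top0.png

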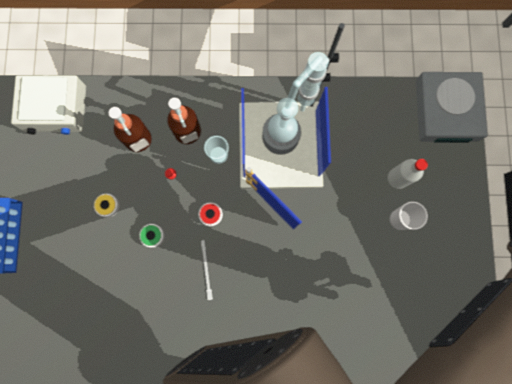

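View pics/scene0.png

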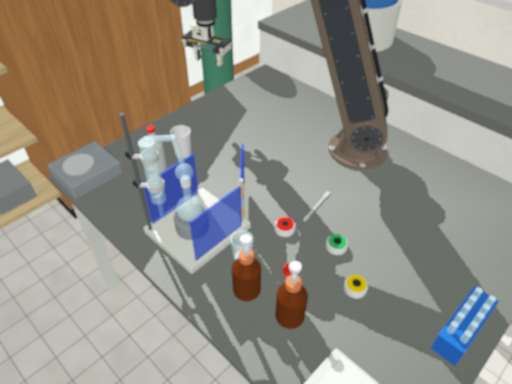

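The top view shows the shield open about 0.85 rad: hinge at (250,178), free edge at (298,225). The red, green and yellow pucks are at (210,214), (151,235) and (105,205). The spatula is at (207,270), and the cup and wash bottle are on the right at about (410,195). The scene view agrees, and the space left of the shield (its outer side) is clear.

```bash
python3 -c "
from station import get_state
s=get_state();print(s['t'],s['eef_pos'],s['ee_rot'],s['width'])"
python3 -m handwheel '[{"delta_pos":[0.2,0.3,1],"dr":[0,0,0]},{"delta_pos":[0.2,0.6,0.6],"dr":[0,0,0]},{"delta_pos":[0.3,1,0.2],"dr":[0,0,0]},{"delta_pos":[0.3,1,0],"dr":[0,0,0]},{"delta_pos":[0.3,1,0],"dr":[0,0,0]},{"delta_pos":[0.3,1,0],"dr":[0,0,0]},{"delta_pos":[0.3,1,0],"dr":[0,0,0]},{"delta_pos":[0.3,1,0],"dr":[0,0,0]},{"delta_pos":[0.3,1,0],"dr":[0,0,0]}]' 1 20
```

```text
1.3 [ 0.21409032 -0.64013667  0.24536883] [-3.14156720e+00  3.26742414e-05 -2.81885566e+00] 0.0876845690480951
t: 2.2
eef_pos: [0.2892, -0.4019, 0.2995]
ee_rot: [-3.141, 0.0, -2.819]
force: [-0.0, 0.3, 0.4]
width: 0.0207
gripper_force: 0.0
```

```bash
python3 -m handwheel '[{"delta_pos":[0.5,1,0],"dr":[0,0,-8]},{"delta_pos":[0.5,1,0],"dr":[0,0,-8]},{"delta_pos":[0.5,1,0],"dr":[0,0,-8]},{"delta_pos":[0.5,1,0],"dr":[0,0,-8]},{"delta_pos":[0.5,1,0],"dr":[0,0,-8]},{"delta_pos":[0.6,1,0],"dr":[0,0,-8]},{"delta_pos":[0.6,1,0],"dr":[0,0,-8]},{"delta_pos":[0.6,1,0],"dr":[0,0,-8]},{"delta_pos":[0.6,1,0],"dr":[0,0,0]},{"delta_pos":[0.6,1,0],"dr":[0,0,0]}]'
python3 -m handwheel '[{"delta_pos":[0.3,0.5,0],"dr":[0,0,0]},{"delta_pos":[0,0,0],"dr":[0,0,0]}]'
python3 - <<'E'
from h import *
cv2.imwrite("pics/top1.png",cv2.cvtColor(grab_frame("top"),cv2.COLOR_RGB2BGR)[80:320,120:440].repeat(2,0).repeat(2,1))
grab_frame("scene")
for q in("shield_push","shield_hinge","start_window"):
    for c in("scene","top"):
        for m in mark_of(c,q)[:2]: print(q,c,round(m["conf"],2),atz(c,m["location"],dict(shield_push=.183,shield_hinge=.21,start_window=.03)[q]).round(3))
E
```

```text
t: 3.2
eef_pos: [0.4546, -0.1017, 0.2997]
ee_rot: [3.141, 0.001, 2.347]
force: [0.9, -0.4, -0.6]
width: 0.0003
gripper_force: 0.0
t: 3.4
eef_pos: [0.464, -0.0867, 0.2992]
ee_rot: [-3.141, -0.0, 2.35]
force: [-0.8, -0.4, -0.7]
width: 0.0002
gripper_force: 0.0
shield_push scene 0.76 [ 0.509 -0.125  0.183]
shield_hinge scene 0.6 [ 0.595 -0.035  0.21 ]
shield_hinge top 0.35 [ 0.612 -0.052  0.21 ]
start_window scene 0.6 [0.433 0.239 0.03 ]
start_window top 0.21 [ 0.501 -0.477  0.03 ]
```

View pics/top1.png

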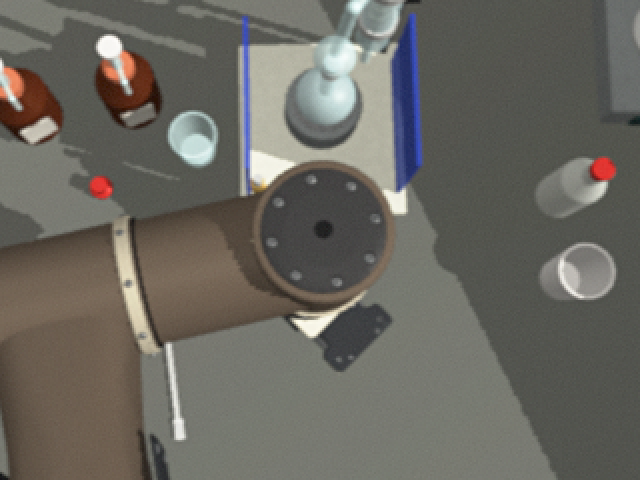

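The hand is on the outer (left) side of the shield and lined up with it. The shield is hidden under the wrist at about (325,240) in the crop. Next I lower the hand beside it.

```bash
python3 -m handwheel '[{"delta_pos":[0,0,-0.8],"dr":[0,0,0]},{"delta_pos":[0,0,-0.8],"dr":[0,0,0]},{"delta_pos":[0,0,-0.8],"dr":[0,0,0]},{"delta_pos":[0,0,-0.8],"dr":[0,0,0]},{"delta_pos":[0,0,-0.45],"dr":[0,0,0]},{"delta_pos":[0.2,-0.22,0],"dr":[0,0,0]},{"delta_pos":[0.2,-0.22,0],"dr":[0,0,0]},{"delta_pos":[0.2,-0.22,0],"dr":[0,0,0]}]'
python3 - <<'E'
import numpy as np
H=np.array([.603,-.053])
for a in np.arange(.85,-.3,-.1):
    t=-a; d=np.array([np.sin(t),-np.cos(t)]); n=np.array([-np.cos(t),-np.sin(t)])
    print(round(a,2),(H+.125*d+.016*n).round(3))
E
```

```text
t: 4.6
eef_pos: [0.4824, -0.1087, 0.191]
ee_rot: [3.14, 0.001, 2.347]
force: [-0.2, 0.5, -0.8]
width: 0.0004
gripper_force: 0.0
0.85 [ 0.499 -0.123]
0.75 [ 0.506 -0.134]
0.65 [ 0.515 -0.143]
0.55 [ 0.524 -0.151]
0.45 [ 0.534 -0.159]
0.35 [ 0.545 -0.165]
0.25 [ 0.557 -0.17 ]
0.15 [ 0.568 -0.174]
0.05 [ 0.581 -0.177]
-0.05 [ 0.593 -0.179]
-0.15 [ 0.606 -0.179]
-0.25 [ 0.618 -0.178]
```

```bash
python3 -m handwheel '[{"delta_pos":[0.4,-0.4,0],"dr":[0,0,0]},{"delta_pos":[0.4,-0.4,0],"dr":[0,0,5]},{"delta_pos":[0.3,-0.3,0],"dr":[0,0,5.7]},{"delta_pos":[0.3,-0.27,0],"dr":[0,0,5.7]},{"delta_pos":[0.33,-0.25,0],"dr":[0,0,5.7]},{"delta_pos":[0.37,-0.2,0],"dr":[0,0,5.7]},{"delta_pos":[0.4,-0.17,0],"dr":[0,0,5.7]},{"delta_pos":[0.37,-0.13,0],"dr":[0,0,5.7]},{"delta_pos":[0.2,-0.05,0],"dr":[0,0,3]},{"delta_pos":[0,0,0],"dr":[0,0,0]}]'
```

```text
t: 5.6
eef_pos: [0.5745, -0.1743, 0.1898]
ee_rot: [-3.141, 0.0, 3.084]
force: [0.0, -0.2, 0.0]
width: -0.0
gripper_force: 0.0
```

```bash
python3 -m handwheel '[{"delta_pos":[0.2,-0.05,0],"dr":[0,0,3]},{"delta_pos":[0.2,-0.03,0],"dr":[0,0,2]},{"delta_pos":[0.15,0,0],"dr":[0,0,2]}]'
python3 -m handwheel '[{"delta_pos":[0.15,0,0],"dr":[0,0,0]},{"delta_pos":[0.1,0,0],"dr":[0,0,0]}]'
python3 - <<'E'
from h import *
for c in("top","scene"):
    f=cv2.cvtColor(grab_frame(c),cv2.COLOR_RGB2BGR)
    r=f[60:260,200:420] if c=="top" else f[110:290,90:310]
    cv2.imwrite(f"pics/{c}2.png",cv2.resize(r,None,fx=3,fy=3)[:600])
    for q in ("shield_push","shield_hinge"):
        for m in mark_of(c,q)[:2]: print(c,q,round(m["conf"],2),atz(c,m["location"],.183 if q[-1]=="h" else .21).round(3))
E
```

```text
t: 5.9
eef_pos: [0.5898, -0.1762, 0.1899]
ee_rot: [-3.141, -0.0, -3.078]
force: [-1.1, -1.1, -0.1]
width: 0.0007
gripper_force: 0.6
t: 6.1
eef_pos: [0.5951, -0.1761, 0.1899]
ee_rot: [3.142, -0.005, -3.08]
force: [-16.7, 0.8, 10.6]
width: 0.0006
gripper_force: 8.2
top shield_push 0.73 [ 0.604 -0.168  0.183]
top shield_hinge 0.69 [ 0.606 -0.045  0.21 ]
scene shield_push 0.9 [ 0.611 -0.171  0.183]
scene shield_hinge 0.75 [ 0.587 -0.041  0.21 ]
scene shield_hinge 0.56 [0.846 0.366 0.21 ]
```

View pics/scene2.png

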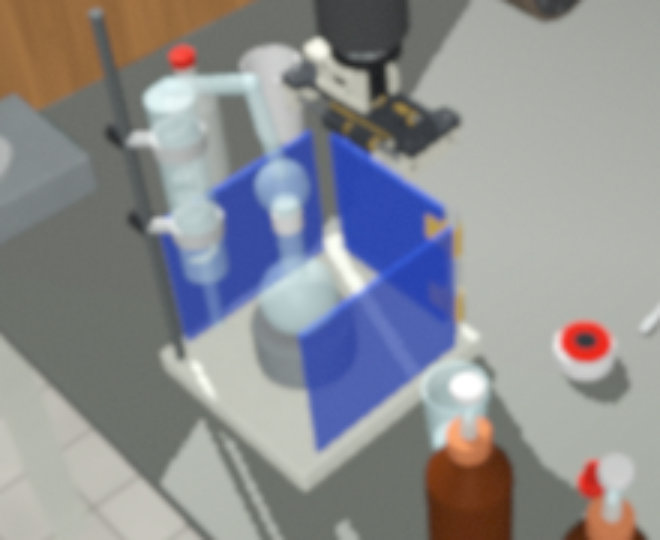

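The scene view shows the shield across the front of the unit, spanning (325,140) to (450,215). The 16.7 N reaction says it is at its stop. I'll hold, back off, and refine the green ring's position by colour in the first pictures.

```bash
python3 -m handwheel '[{"delta_pos":[0.1,0,0],"dr":[0,0,0]},{"delta_pos":[0,0,0],"dr":[0,0,0]},{"delta_pos":[0,0,0],"dr":[0,0,0]},{"delta_pos":[-0.4,0,0],"dr":[0,0,0]},{"delta_pos":[-0.7,0,0],"dr":[0,0,0]},{"delta_pos":[-0.8,0,0.3],"dr":[0,0,0]},{"delta_pos":[-0.8,0,0.7],"dr":[0,0,0]},{"delta_pos":[-0.5,0.5,0.5],"dr":[0,0,0]},{"delta_pos":[-0.3,1,0],"dr":[0,0,0]},{"delta_pos":[-0.2,1,0],"dr":[0,0,0]}]'
python3 - <<'E'
from h import *
P={}
for c,w in(("scene",(338,240)),("top",(150,235))):
    f=cv2.cvtColor(cv2.imread(f"pics/{c}0.png"),cv2.COLOR_BGR2HSV)
    m=cv2.inRange(f,(50,110,50),(80,255,255)); k=np.zeros_like(m);cv2.circle(k,w,25,255,-1)
    y,x=np.nonzero(m&k); (cx,cy),_,_=cv2.fitEllipse(cv2.convexHull(np.c_[x,y].astype(np.int32)))
    P[c]=(cx,cy); print(c,len(x),P[c],atz(c,P[c],.03).round(4))
print(tri(P["scene"],P["top"]).round(4))
E
```

```text
t: 7.4
eef_pos: [0.489, -0.0999, 0.236]
ee_rot: [3.141, 0.003, -3.08]
force: [0.3, 0.6, -0.9]
width: 0.0004
gripper_force: 0.0
scene 163 (336.9827880859375, 240.8754425048828) [0.4547 0.2412 0.03  ]
top 240 (150.12307739257812, 234.92311096191406) [0.4522 0.2355 0.03  ]
[0.4517 0.2379 0.0244]
```

```bash
python3 -m handwheel '[{"delta_pos":[-0.1,1,0],"dr":[0,0,0]},{"delta_pos":[-0.1,1,0],"dr":[0,0,0]},{"delta_pos":[-0.1,1,0],"dr":[0,0,0]},{"delta_pos":[-0.1,1,0],"dr":[0,0,0]},{"delta_pos":[-0.1,1,0],"dr":[0,0,0]},{"delta_pos":[-0.1,1,0],"dr":[0,0,0]},{"delta_pos":[-0.1,1,0],"dr":[0,0,0]},{"delta_pos":[-0.1,1,0],"dr":[0,0,0]},{"delta_pos":[-0.1,1,0],"dr":[0,0,0]},{"delta_pos":[-0.1,1,0],"dr":[0,0,0]}]'
python3 -m handwheel '[{"delta_pos":[-0.1,0.8,0],"dr":[0,0,0]},{"delta_pos":[0,0,0],"dr":[0,0,0]},{"delta_pos":[0,0,0],"dr":[0,0,0]}]'
python3 - <<'E'
from h import *
g=grab_frame("scene")
cv2.imwrite("pics/scene3.png",cv2.cvtColor(g,cv2.COLOR_RGB2BGR))
for m in mark_of("scene","shield_push")[:1]: print(atz("scene",m["location"],.183).round(3))
E
```

```text
t: 8.4
eef_pos: [0.4592, 0.2011, 0.2353]
ee_rot: [3.14, 0.001, -3.078]
force: [1.6, -0.3, 0.1]
width: 0.0006
gripper_force: 0.0
t: 8.7
eef_pos: [0.4561, 0.2241, 0.2349]
ee_rot: [3.141, 0.0, -3.077]
force: [0.3, 0.2, -0.4]
width: 0.0005
gripper_force: 0.0
[ 0.612 -0.16   0.183]
```

View pics/scene3.png

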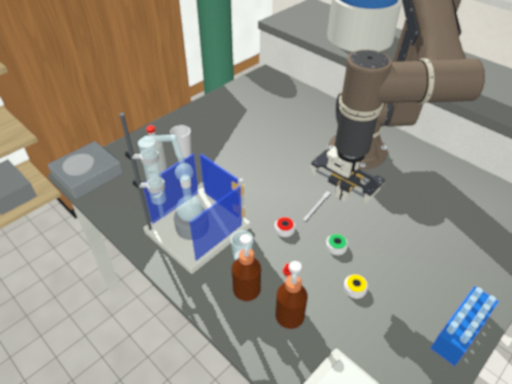

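The shield is still shut, the loose things are undisturbed, and the green ring is in plain view at (337,241). I lower the hand over it now.

```bash
python3 -m handwheel '[{"delta_pos":[-0.1,0.45,-0.5],"dr":[0,0,0]},{"delta_pos":[0,0,-0.9],"dr":[0,0,0]},{"delta_pos":[0,0,-0.9],"dr":[0,0,0]},{"delta_pos":[0,0,-0.9],"dr":[0,0,0]},{"delta_pos":[0,0,-0.8],"dr":[0,0,0]},{"delta_pos":[0,0,-0.6],"dr":[0,0,0]},{"delta_pos":[0,0,-0.3],"dr":[0,0,0]},{"delta_pos":[0,0,0],"dr":[0,0,0]}]'
python3 - <<'E'
from h import *
g=cv2.cvtColor(grab_frame("scene"),cv2.COLOR_RGB2BGR)
c=calibration("scene");from station import get_state
E=np.array(c["extrinsics"])
p=np.array(get_state()["eef_pos"])
for dz,col in((-.019,(255,0,255)),(.03-p[2],(255,255,255))):
    v=E[:3,:3]@(p+[0,0,dz])+E[:3,3];print(c["fx"]*v[0]/v[2]+c["cx"],c["fy"]*v[1]/v[2]+c["cy"])
cv2.imwrite("pics/scene4.png",cv2.resize(g[140:300,260:420],None,fx=3.5,fy=3.5))
E
```

```text
t: 9.6
eef_pos: [0.453, 0.2361, 0.0871]
ee_rot: [-3.14, -0.001, -3.078]
force: [-0.2, -0.1, 0.7]
width: 0.0005
gripper_force: 0.0
337.7375608582201 231.98118265709343
336.07589552301437 239.86342539828834
```

View pics/scene4.png

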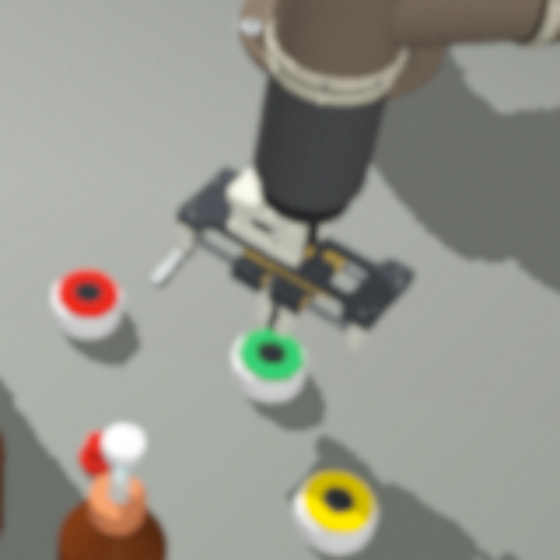

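The fingertips show just above the green ring, with the window at about (272,352) in the crop. The point below the tool projects to within 1.4 px of the ring's centre. I drop a little more and dwell.

```bash
Z='x'; python3 -m handwheel '[{"delta_pos":[0,0,-0.2],"dr":[0,0,0]},{"delta_pos":[0,0,0],"dr":[0,0,0]},{"delta_pos":[0,0,0],"dr":[0,0,0]},{"delta_pos":[0,0,0],"dr":[0,0,0]},{"delta_pos":[0,0,0],"dr":[0,0,0]},{"delta_pos":[0,0,0],"dr":[0,0,0]},{"delta_pos":[0,0,0],"dr":[0,0,0]},{"delta_pos":[0,0,0],"dr":[0,0,0]},{"delta_pos":[0,0,0],"dr":[0,0,0]},{"delta_pos":[0,0,0],"dr":[0,0,0]}]'
python3 -m handwheel '[{"delta_pos":[0,0,0],"dr":[0,0,0]},{"delta_pos":[0,0,0],"dr":[0,0,0]},{"delta_pos":[0,0,0],"dr":[0,0,0]},{"delta_pos":[0,0,0],"dr":[0,0,0]},{"delta_pos":[0,0,0],"dr":[0,0,0]},{"delta_pos":[0,0,0],"dr":[0,0,0]},{"delta_pos":[0,0,0],"dr":[0,0,0]},{"delta_pos":[0,0,0],"dr":[0,0,0]},{"delta_pos":[0,0,0],"dr":[0,0,0]},{"delta_pos":[0,0,0],"dr":[0,0,0]}]'
python3 -m handwheel '[{"delta_pos":[0,0,0],"dr":[0,0,0]},{"delta_pos":[0,0,0],"dr":[0,0,0]},{"delta_pos":[0,0,0],"dr":[0,0,0]},{"delta_pos":[0,0,0],"dr":[0,0,0]},{"delta_pos":[0,0,0],"dr":[0,0,0]},{"delta_pos":[0,0,0],"dr":[0,0,0]},{"delta_pos":[0,0,0],"dr":[0,0,0]},{"delta_pos":[0,0,0],"dr":[0,0,0]}]'
python3 -c "from station import job_done;print(job_done())"
```

```text
t: 10.65
eef_pos: [0.4532, 0.2371, 0.0818]
ee_rot: [-3.142, -0.0, -3.077]
force: [0.0, -0.9, 0.2]
width: 0.0006
gripper_force: 0.0
t: 11.65
eef_pos: [0.4532, 0.2371, 0.0819]
ee_rot: [3.142, 0.0, -3.077]
force: [-0.0, 0.4, -1.0]
width: 0.0003
gripper_force: 0.0
t: 12.45
eef_pos: [0.4532, 0.2371, 0.0819]
ee_rot: [3.142, 0.0, -3.077]
force: [-0.8, 0.0, 0.2]
width: 0.0005
gripper_force: 0.0
the job is handed in; nothing more can be done
None
```

I pushed the shield shut against its stop, held the fingertips about 3 cm above the middle of the green sensor for roughly 2.8 s, and handed the job in at about 12.5 s; no verdict came back.

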